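Clear the lamp rail and move the reading lamp along

ROBOT

A 6-joint arm with a two-finger parallel gripper is mounted at the origin on the work surface. World frame = base frame: x ahead of the robot, y to its left, z up, the work surface at z = 0. Lengths are in m, angles in rad, forces in N, time in s.
With the tool pointing down it reaches from about 0.325 to 0.775 m from the base axis. Payload 5.5 kg.
Tool frame: the origin (TCP) lies at the very end of the fingers, on their centre line; the grasp point (between the pads) lies 19 mm behind it (manip.grasp_offset is the distance from the TCP to the grasp point, in m); z points along the fingers, y is the line along which they close (so a half turn about z gives the same grasp; the last joint's range is limited). The gripper opens to 88 mm and grips with 3 to 60 N. Pads are 20 mm wide; open, the fingers measure 115 mm over their backs; the gripper's body (75 mm by 178 mm) begins 61 mm behind the grasp point.
Start: joints at [1.238, 0.091, 1.231, -0, 1.82, -0.057], TCP at [0.163, 0.577, 0.223] pointing down, gripper open.
Joint ranges: [-2.87, 2.87], [-0.86, 2.18], [0.17, 2.46], [-1.51, 4.65], [0.06, 2.69], [-2.65, 2.65]. Speed limits (rad/s): [2.57, 2.57, 3.01, 3.14, 3.14, 3.14].

INTERFACE

Orientations are given as a rotation vector (axis times angle).
In Python, from rig import manip, eyes, models gives the robot as it stands.
- The arm moves only by the tool step_arm, never from a script. Its argument "moves" is a list of rows, each a list of 3 entries, a list of its own where there are three numbers: the shift along the tool's x, y, z in units of 200 mm (1.0 is 200 mm), then the turn, a rotation vector about the tool's x, y, z in units of 30 degrees (1.0 is 30 degrees), then the finger opening in mm, from 0 to 87.8. A call has 1 to 12 rows; each row shifts and turns the commanded pose from where the row before left it, along the tool's axes as they then stand; what a row does not reach is not made up. A row lasts 1/8 s, in which the tool goes at most 62.5 mm and 10.7 degrees, less where a joint would pass 70% of its speed; a pose out of reach is approached as far as the arm can. A call with a number of a shift or a turn outside -1 to 1 is refused whole. A call with a gripper value outside its range is refused whole. The fingers move at their own pace and stop on an object; "squeeze" is the grip in N (left out, the last holds). Time passes only in rows, so rows that do not move let the fingers close. It gives the time, the measured TCP pose, the force, the opening and the grip force at its end, in the units of the state.
- manip.get_state(): the state, without advancing time (a new reading comes with each control period).
- eyes.grab_frame(name): name is "scene" or "top" or "wrist"; returns a dict with "frame" (400x640x3 uint8, red, green, blue), "fx", "fy", "cx", "cy" (pixels), "dist_coeffs" ([k1, k2, p1, p2, k3] as OpenCV has them; the pictures are not rectified), "extrinsics" (4x4, takes a point from world to camera coordinates). Camera axes: x right, y up, looking along -z (the intrinsics and any distortion apply to the point x, -y, -z); pixel columns grow to the right and rows downward; lengths in m; the calibration is good to about 2 mm. A picture is of the moment at which its call begins. There is no depth.
- manip.hand_in(): hands the job in; it is judged then, once.
Trained networks look in a picture, given as the dict that the camera call returned (one of the last four; its "shot" number tells which), for a name from the list of things; names that differ only in an ending like _2 or _b are one class to them, and where a whole thing is asked for, a point or a joint stands for the part that bears it (a point fixed in the world has none). Each returns a list of dicts, best first, with "p" (0 to 1); they miss things now and then, are a little off and sometimes report something else, mostly with a low value. They report only what shows in the picture. A call takes as long as a camera call. They do not tell look-alikes from the thing itself.
- models.find_in(picture, label): "box" ([centre column, centre row, width, height] in pixels, round what is visible of it).
- models.silhouettes(picture, label): "mask" (400x640 bool, what is visible of it) and "box" ([centre column, centre row, width, height] in pixels, round what is visible of it).
- models.spot_point(picture, label): "point" ([row, column] in pixels: a listed point, or the origin of a listed thing).
The state is a dict: "clock": time; "q": joint angles; "qvel": joint speeds; "tau": joint torques, N m; "ee_pos": TCP position; "orientation": TCP orientation; "ft_force": force on the tool from outside, world axes, zero at the start; "wrist_torque": the same for the moment, N m; "finger_gap": opening from 0.0 (shut) to 1.0 (fully open); "grasp_force": force on a finger pad.
Only numpy, scipy, OpenCV 4.12 (cv2) and the standard library are available. Lean on these libraries where they do the work, as an engineer would, in place of code of your own. Each camera call takes 0.05 s, during which the arm holds its last target. There are 200 camera calls.

TASK

The reading lamp on the cart's rail has to go to the other end, but the glass tumbler and the kidney dish stand in its way: first lift both out and set them down gently and upright in the shallow wooden tray. Then loosen the lamp's clamp by turning its wing knob fully anticlockwise, slide the lamp carriage all the way along the rail to the far end block, and turn the knob fully back to clamp it there. Leave the two eyedrop bottles and the timer where they stand.

Things in the scene. Friction and masses are not known exactly. Their poses are not given: they have to be found in the camera images.
- tumbler: Clear glass drinking tumbler, 62 mm across the rim, somewhat narrower at the foot, 85 mm tall, wall 4 mm, about 0.2 kg, open top. Stands on the cart top beside the rail in the lamp carriage's path. Origin: centre of its underside, z up.
- dish: Stainless bean-shaped kidney dish, 149 mm long (x) by 70 mm, 45 mm tall, wall 3 mm, open top, 0.17 kg, one end towards the rail, in the carriage's path. Origin: underside, middle of the waist, z up; there the two long walls are parallel to x, flat for 20 mm, 28 mm either side of the origin in y (59 mm over their outsides). The ends curve towards -y.
- tray: Shallow wooden tray, 190 (x) by 230 (y) mm outside, rim 14 mm high, walls and floor 5 mm thick, fixed. Origin: centre of its underside; inner floor 5 mm above it. It lies on the left or right of the cart top, nearer the robot (the book lies on the other side).
- book: Closed hardback book, 156 by 216 mm, 27 mm thick, fixed. Origin: centre of its underside.
- rail: Aluminium lamp rail fixed on the cart top, 420 mm long along its y axis, 44 mm wide at the foot, 30 mm above, 24 mm high, with black end blocks (52 x 20 x 60 mm) centred at y = -210 and +210 mm. Origin: middle of its length, at table height. Its -x side faces the robot; the obstacles stand on that side.
- carriage (a joint): Position in m of the white lamp carriage along the rail's +y: its centre is at rail y = -0.15 + value. Near 0 it is at the -y end; 0.30 is hard against the +y end block (the goal). Clamped, it resists a push of about 10 N; loosened, it slides with about 2 N and stays where left.
- clamp (a joint): Angle in rad of the wing knob that clamps the carriage: -0.6 is fully clamped, +0.6 fully loosened; positive is anticlockwise as seen looking at the knob. The brake grips below about 0 and is off above it. It takes up to about 0.4 N m to turn while the brake grips, 0.15 N m when off, and stays where left.
- lamp_post (a point): Foot of the lamp post on top of the white carriage (66 mm above the table, 20 mm behind the rail's centreline). Post 14 mm thick, rising to 0.24 m; the lamp head reaches back (+x of the rail). The carriage is 90 mm long along the rail, reaches 98 mm in front of the centreline and 40 mm behind, 13 to 69 mm above the table. Axes as the rail's.
- clamp_grip (a point): Grip point of the wing knob on the carriage's sloping front: centre of a black bar 66 mm long (this frame's x, turning with the knob), 14 mm wide (y, pinch across it), 26 mm deep (z). z is the knob's turning axis, out of the face, leaning 35 degrees from vertical towards the rail's -x; the face is 36 mm below along z. At clamp angle 0 the bar runs up the slope. Rides with the carriage.
- bottle_a: Squat eyedrop bottle, 32 mm across, 60 mm tall, loose, in front of the obstacles, the one nearer the +y end of the rail. Leave alone. Origin: centre of its underside.
- bottle_b: The other squat eyedrop bottle, same size, nearer the -y end. Leave alone. Origin: centre of its underside.
- timer: Round timer, white body 68 mm across with a red turning knob, 49 mm tall in all, loose, between the two bottles. Leave alone. Origin: centre of its underside.
Things that resemble listed ones, but are neither listed nor needed, are in the scene too. Leave any purple look-alike of the tumbler alone. What is shaped like the dish but red is not meant.

How it is judged:
On the way, in this order (a step that is already met when the one before it is completed fails the run):
1. the tumbler and the kidney dish both stand released in the tray (x of tumbler in the frame of tray between -0.085 and 0.085 m and y of tumbler in the frame of tray between -0.105 and 0.105 m and z of tumbler in the frame of tray between 0 and 0.01 m and angle between each of tumbler, dish's own z axis and vertical below 0.12 rad and linear speed of each of tumbler, dish below 0.03 m/s and contact force between the fingers and tumbler below 0.2 N and x of dish in the frame of tray between -0.085 and 0.085 m and y of dish in the frame of tray between -0.105 and 0.105 m and z of dish in the frame of tray between 0 and 0.01 m and contact force between the fingers and dish below 0.2 N), for 0.1 s.
2. then the clamp is loosened (knob above 0.4 rad) (value of joint clamp above 0.4 rad), for 0.1 s.
3. then the carriage is slid to within 10 mm of the end of its travel (value of joint carriage above 0.29 m), for 0.1 s.
At the end, for the whole second after the job is handed in: Tumbler and kidney dish stand upright (within 7 degrees), at rest and released on the tray's floor inside its rim; the carriage is within 10 mm of the end of its travel at the +y end block, at rest; the clamp knob is turned back below -0.4 rad (fully clamped is -0.6) (all of step 1 and value of joint carriage above 0.29 m and value of joint clamp below -0.4 rad and velocity of joint carriage below 0.01 m/s); the robot touches nothing.
It fails at once if the tumbler or the kidney dish is tipped over (more than 35 degrees) (angle between any of tumbler, dish's own z axis and vertical above 0.61 rad).
It fails at once if the tumbler or the kidney dish is dropped, thrown or knocked: faster than 0.35 m/s while the fingers do not hold it ((contact force between the fingers and tumbler below 0.3 N and linear speed of tumbler above 0.35 m/s) or (contact force between the fingers and dish below 0.3 N and linear speed of dish above 0.35 m/s)).
It fails at once if the eyedrop bottle nearer the stop end is moved more than 25 mm or tipped (distance of bottle_a from where it was at the start of the episode above 0.025 m or angle between bottle_a's own z axis and vertical above 0.5 rad).
It fails at once if the other eyedrop bottle is moved more than 25 mm or tipped (distance of bottle_b from where it was at the start of the episode above 0.025 m or angle between bottle_b's own z axis and vertical above 0.5 rad).
It fails at once if the timer is moved more than 25 mm or tipped (distance of timer from where it was at the start of the episode above 0.025 m or angle between timer's own z axis and vertical above 0.5 rad).
It also fails if it takes over 72 s, if anything falls off the work surface, if the arm or the gripper's body presses on something with over 40 N, if the wrist force passes 120 N, or if a joint passes its speed limit or range.

## Working session

There is one attempt and no reset: what is moved stays moved. The work goes in short steps, Python scripts to look and compute and a tool call to move; the robot and the scene stay as the last step left them, time stands still between calls to the robot, and variables do not carry over. Pictures are saved under pics/ and viewed, at most 10 in all, crops included, and the job is handed in when it is done.

Besides the shell and the picture viewer there is one more tool, called by a JSON object that holds its "op" and its "data". step_arm: Moves the arm, as the interface text tells. Its arguments: {"type":"object","properties":{"moves":{"type":"array"},"squeeze":{"type":"number"}},"required":["moves"]}

```bash
ls; mkdir -p pics; cat > h.py <<'E'
import numpy as np, cv2
from rig import manip, eyes, models
def ray(c,px):  # px=(col,row) -> origin, dir world
    K=np.array([[c['fx'],0,c['cx']],[0,c['fy'],c['cy']],[0,0,1.]])
    u=cv2.undistortPoints(np.array([[px]],float),K,np.array(c['dist_coeffs'],float))[0,0]
    E=np.array(c['extrinsics']);R=E[:3,:3];t=E[:3,3]
    return -R.T@t, R.T@np.array([u[0],-u[1],-1.])
def at_z(c,px,z):
    o,d=ray(c,px);return o+d*(z-o[2])/d[2]
def proj(c,P):
    E=np.array(c['extrinsics']);p=E[:3,:3]@np.array(P,float)+E[:3,3]
    K=np.array([[c['fx'],0,c['cx']],[0,c['fy'],c['cy']],[0,0,1.]])
    return cv2.projectPoints(np.array([[p[0],-p[1],-p[2]]]),np.zeros(3),np.zeros(3),K,np.array(c['dist_coeffs'],float))[0].ravel()
def tri(a,pa,b,pb):
    (o1,d1),(o2,d2)=ray(a,pa),ray(b,pb)
    s=np.linalg.lstsq(np.c_[d1,-d2],o2-o1,rcond=None)[0]
    x,y=o1+s[0]*d1,o2+s[1]*d2
    return (x+y)/2,np.linalg.norm(x-y)
E
cat > a.py <<'E'
from h import *
np.set_printoptions(precision=3,suppress=True)
c={n:eyes.grab_frame(n) for n in ('scene','top')}
for n in c:
    cv2.imwrite(f'pics/{n}0.png',c[n]['frame'][:,:,::-1])
    E=np.array(c[n]['extrinsics']);print(n,'cam',-E[:3,:3].T@E[:3,3],c[n]['fx'])
for l in ['tumbler','dish','tray','book','rail','lamp_post','clamp_grip','bottle_a','timer']:
    for n in c:
        for r in models.spot_point(c[n],l)[:4]:
            px=r['point'][::-1];z={'lamp_post':.066,'clamp_grip':.1}.get(l,0)
            print(l,n,round(r['p'],2),np.round(px,1),at_z(c[n],px,z))
print(manip.get_state())
E
python3 a.py
```

```text
pics
scene cam [ 1.137 -0.206  0.67 ] 385.33380597846656
top cam [0.378 0.011 0.966] 378.6732290126971
tumbler scene 0.76 [335.1 185. ] [0.432 0.077 0.   ]
tumbler scene 0.55 [306.5 251.4] [ 0.622 -0.058  0.   ]
tumbler top 0.78 [337.6 198. ] [ 0.607 -0.053  0.   ]
tumbler top 0.71 [291.5 270.6] [0.428 0.079 0.   ]
tumbler top 0.71 [349.8 239.8] [ 0.495 -0.075  0.   ]
dish scene 0.93 [432.3 220.9] [0.623 0.257 0.   ]
dish scene 0.71 [353.1 230.3] [0.594 0.064 0.   ]
dish top 0.98 [298.  204.2] [0.598 0.051 0.   ]
dish top 0.75 [215.5 199.2] [0.629 0.268 0.   ]
tray scene 0.71 [409.8 165. ] [0.413 0.306 0.   ]
tray scene 0.58 [193.  205.9] [ 0.403 -0.286  0.   ]
tray top 0.71 [201.7 286. ] [0.406 0.308 0.   ]
book scene 0.9 [188.9 207.7] [ 0.406 -0.296  0.   ]
book top 0.72 [439.4 273.5] [ 0.39  -0.294  0.   ]
book top 0.5 [341.8 157.9] [ 0.717 -0.075  0.   ]
rail scene 0.83 [314.5 288.1] [ 0.718 -0.069  0.   ]
rail scene 0.37 [411.1 162.7] [0.405 0.315 0.   ]
rail top 0.9 [342.6 159.3] [ 0.712 -0.077  0.   ]
lamp_post scene 0.57 [256. 300.] [ 0.752 -0.19   0.066]
lamp_post top 0.69 [
[... 327 characters left out ...]
op 0.54 [320.2 236.5] [0.509 0.    0.   ]
bottle_a top 0.54 [372.6 224.3] [ 0.53  -0.138  0.   ]
timer scene 0.86 [289.  213.3] [ 0.497 -0.065  0.   ]
timer top 0.7 [436.3 271.6] [ 0.396 -0.287  0.   ]
timer top 0.6 [350.1 237.7] [ 0.5   -0.076  0.   ]
{'clock': 1.0, 'q': array([ 1.238,  0.091,  1.231, -0.   ,  1.82 , -0.057]), 'qvel': array([-0.002, -0.   ,  0.001, -0.001, -0.001, -0.001]), 'tau': array([  0.001, -44.621, -40.653,   0.07 ,   0.019,  -0.   ]), 'ee_pos': array([0.163, 0.577, 0.223]), 'orientation': array([ 0.432,  3.112, -0.   ]), 'ft_force': array([ 0.863, -0.399,  0.052]), 'wrist_torque': array([-0.06 , -0.014, -0.014]), 'grasp_force': 0.0, 'finger_gap': 0.9997435942967037}
```

View pics/top0.png

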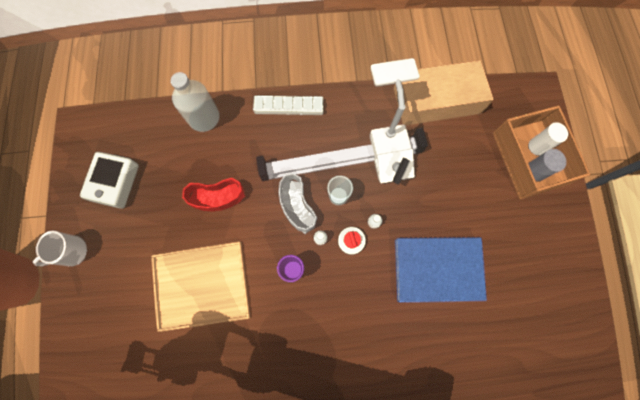

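View pics/scene0.png

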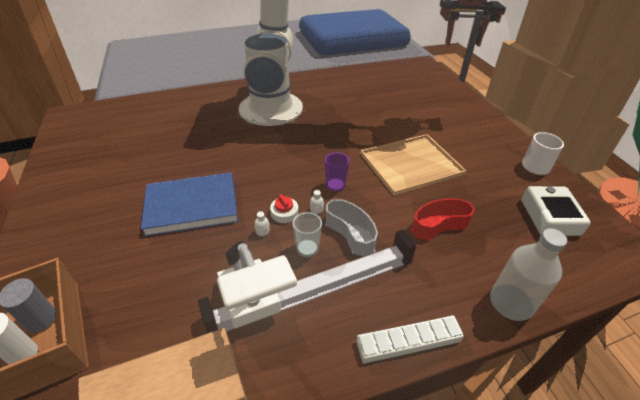

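Top view: the clear tumbler is at (340,190) and its purple look-alike at (291,268). The steel dish is at (298,203) and the red one at (213,193). The tray is at (201,286), the carriage with its knob at about (395,160), the bottles at (320,237) and (375,221), and the timer at (351,240). I choose the clear tumbler and the steel dish. Next I fit their models to the masks and check a close crop.

```bash
cat >> h.py <<'E'
from scipy.optimize import minimize
from scipy.spatial.transform import Rotation as Ro
a=np.linspace(0,2*np.pi,24,endpoint=False);C=np.c_[np.cos(a),np.sin(a)]
def cyl(c,r0,r1,h): return np.r_[np.c_[c+r0*C,0*a],np.c_[c+r1*C,0*a+h]]
def box(x,y,z0,z1): return np.array([[i,j,k] for i in x for j in y for k in (z0,z1)])
pl=np.array([[-45,-11],[-28,-4],[-10,0],[10,0],[28,-4],[45,-11]])/1000
dm=[cyl(p,.0295,.0295,.045) for p in pl]
M={'tumbler':[cyl(np.zeros(2),.026,.031,.085)],'dish':[np.r_[dm[i],dm[i+1]] for i in range(5)],
 'tray':[box((-.095,.095),(-.115,.115),0,.014)]}
def pj(c,P):
    E=np.array(c['extrinsics']);p=(P@E[:3,:3].T+E[:3,3])*[1,-1,-1]
    K=np.array([[c['fx'],0,c['cx']],[0,c['fy'],c['cy']],[0,0,1.]])
    return cv2.projectPoints(p,np.zeros(3),np.zeros(3),K,np.array(c['dist_coeffs'],float))[0][:,0]
def render(c,parts,x,z=0):
    m=np.zeros((1600,2560),np.uint8);R=Ro.from_euler('z',x[2]).as_matrix()
    for P in parts:
        q=pj(c,P@R.T+[x[0],x[1],z]); cv2.fillConvexPoly(m,cv2.convexHull(np.round(q*4+1.5).astype(np.int32)),1)
    return cv2.resize(m.astype(np.float32),(640,400),interpolation=cv2.INTER_AREA)
def fit(views,parts,x0,z=0,sym=False):
    def f(x):
        x=np.r_[x,0] if sym else x
        s=0
        for c,m in views:
            r=render(c,parts,x,z);s+=1-np.minimum(r,m).sum()/np.maximum(r,m).sum()
        return s/len(views)
    x0=np.array(x0[:2] if sym else x0,float);n=len(x0)
    S=np.vstack([x0]+[x0+np.eye(n)[i]*(.012 if i<2 else .2) for i in range(n)])
    r=minimize(f,x0,method='Nelder-Mead',options=dict(initial_simplex=S,xatol=2e-4,fatol=1e-4));return r.x,r.fun
def mask(c,l,xy,z=0):
    px=pj(c,np.array([[*xy,z]]))[0]
    L=models.silhouettes(c,l);
    if not L: return None
    L=[r for r in L if np.hypot(*(np.array(r['box'][:2])-px))<30]
    return L[0]['mask'].astype(np.float32) if L else None
E
cat > b.py <<'E'
from h import *
np.set_printoptions(precision=4,suppress=True)
c={n:eyes.grab_frame(n) for n in ('scene','top')}
T=c['top'];S=c['scene']
def go(l,x0,z=.02):
    V=[(c[n],mask(c[n],l,x0[:2],z)) for n in c]
    print(l,[None if m is None else int(m.sum()) for _,m in V])
    V=[v for v in V if v[1] is not None]
    for sub in ([V] + [[v] for v in V]):
        o=[fit(sub,M[l],(*x0[:2],w),sym=l=='tumbler') for w in (x0[2:] or [0])]
        print('  ',min(o,key=lambda t:t[1]))
go('tumbler',(.612,-.055),.04)
go('dish',(.597,.055,0.2,0.2+np.pi))
go('tray',(.41,.308,0.05))
for l in ('lamp_post','clamp_grip'):
    p=[models.spot_point(c[n],l)[0]['point'][::-1] for n in ('scene','top')]
    print(l,tri(S,p[0],T,p[1]))
for n in c:
    m=mask(c[n],'rail',(.714,-.073),.02)
    if m is not None: print('rail',n,cv2.minAreaRect(cv2.findNonZero(m.astype(np.uint8))))
im=T['frame'][130:250,255:425,::-1]
cv2.imwrite('pics/crop1.png',cv2.resize(im,None,fx=4.5,fy=4.5,interpolation=cv2.INTER_CUBIC))
E
python3 b.py
```

```text
tumbler [1105, 542]
   (array([ 0.6135, -0.0544]), np.float64(0.07925105094909668))
   (array([ 0.6141, -0.0543]), np.float64(0.03714096546173096))
   (array([ 0.6133, -0.0564]), np.float64(0.11122500896453857))
dish [1979, 1368]
   (array([0.5949, 0.0628, 0.3037]), np.float64(0.04287800192832947))
   (array([0.5961, 0.0625, 0.3025]), np.float64(0.04393291473388672))
   (array([0.594 , 0.0624, 0.3038]), np.float64(0.034393310546875))
tray [3966, 7089]
   (array([0.4081, 0.3123, 0.0871]), np.float64(0.03154754638671875))
   (array([0.4103, 0.3131, 0.0732]), np.float64(0.030404627323150635))
   (array([0.4069, 0.312 , 0.0848]), np.float64(0.02030503749847412))
lamp_post (array([ 0.7445, -0.1941,  0.0641]), np.float64(0.0009696269671341563))
clamp_grip (array([ 0.6504, -0.2085,  0.0938]), np.float64(0.0007636345649114564))
rail scene ((300.642578125, 260.56207275390625), (80.8487548828125, 224.96884155273438), 69.3193130493164)
```

View pics/crop1.png

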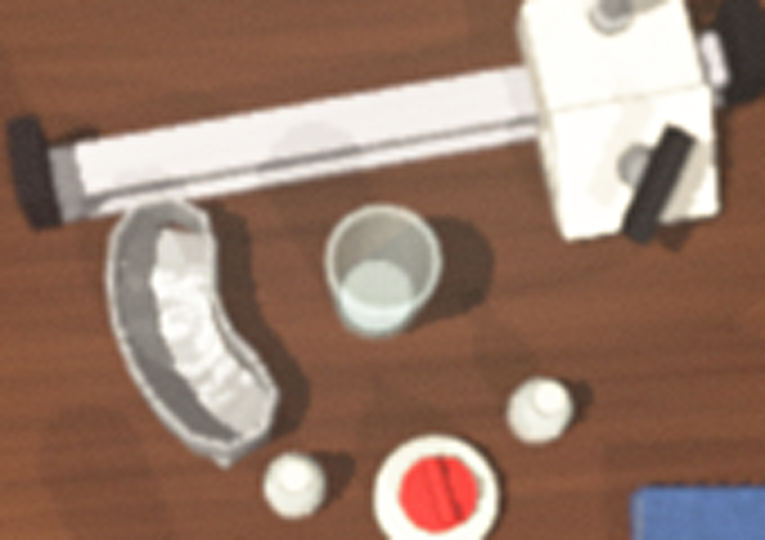

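The crop confirms the choice. The clear tumbler is at crop (382,265), the steel dish at (180,330) with its ends curving right, which is -y, and the knob bar at (660,185). The fits agree across both cameras to about 2 mm. Now I plan the approach.

```bash
cat > p.py <<'E'
from h import *
np.set_printoptions(precision=3,suppress=True)
def down(yaw):  # tool z down, tool y at world angle yaw+90deg
    return np.array([[-np.cos(yaw),-np.sin(yaw),0],[-np.sin(yaw),np.cos(yaw),0],[0,0,-1.]])
def plan(p1,R1,n,p0=None,R0=None,say=True):
    s=manip.get_state()
    p0=s['ee_pos'] if p0 is None else np.array(p0); R0=Ro.from_rotvec(s['orientation']).as_matrix() if R0 is None else R0
    w=Ro.from_matrix(R0.T@R1).as_rotvec()/n; dp=(np.array(p1)-p0)/n
    print('dist %.3f'%np.linalg.norm(p1-p0),'turn/row',np.round(w/np.radians(30),3),'max .356')
    for k in range(n):
        R=R0@Ro.from_rotvec(w*k).as_matrix(); print(k,np.round(R.T@dp/.2,3).tolist())
        if not w.any() or np.linalg.norm(w)<1e-3: print('same x',n);break
E
python3 -c "
from p import *
plan([.6135,-.0545,.2],down(0),14)"
```

```text
dist 0.776 turn/row [ 0.    -0.    -0.038] max .356
0 [-0.216, -0.173, 0.008]
1 [-0.213, -0.178, 0.008]
2 [-0.209, -0.182, 0.008]
3 [-0.206, -0.186, 0.008]
4 [-0.202, -0.19, 0.008]
5 [-0.198, -0.194, 0.008]
6 [-0.194, -0.198, 0.008]
7 [-0.19, -0.201, 0.008]
8 [-0.186, -0.205, 0.008]
9 [-0.182, -0.209, 0.008]
10 [-0.178, -0.212, 0.008]
11 [-0.174, -0.216, 0.008]
12 [-0.17, -0.219, 0.008]
13 [-0.165, -0.222, 0.008]
```

{"op": "step_arm", "data": {"moves": [[[-0.216,-0.173,0.008],[0,0,-0.038],87.8],[[-0.213,-0.178,0.008],[0,0,-0.038],87.8],[[-0.209,-0.182,0.008],[0,0,-0.038],87.8],[[-0.206,-0.186,0.008],[0,0,-0.038],87.8],[[-0.202,-0.19,0.008],[0,0,-0.038],87.8],[[-0.198,-0.194,0.008],[0,0,-0.038],87.8],[[-0.194,-0.198,0.008],[0,0,-0.038],87.8],[[-0.19,-0.201,0.008],[0,0,-0.038],87.8],[[-0.186,-0.205,0.008],[0,0,-0.038],87.8],[[-0.182,-0.209,0.008],[0,0,-0.038],87.8],[[-0.178,-0.212,0.008],[0,0,-0.038],87.8],[[-0.174,-0.216,0.008],[0,0,-0.038],87.8]]}}

```text
clock: 3.2
ee_pos: [0.5506, 0.0343, 0.2036]
orientation: [0.057, 3.14, 0.0]
ft_force: [1.4, 1.1, 0.7]
finger_gap: 1.002
grasp_force: 0.0
```

{"op": "step_arm", "data": {"moves": [[[-0.17,-0.219,0.008],[0,0,-0.038],87.8],[[-0.165,-0.222,0.008],[0,0,-0.038],87.8],[[0,0,0],[0,0,0],87.8]], "squeeze": 20}}

```text
clock: 3.58
ee_pos: [0.6151, -0.0572, 0.198]
orientation: [-0.002, -3.139, 0.0]
ft_force: [-0.0, 0.1, -0.1]
finger_gap: 1.001
grasp_force: 0.0
```

```bash
cat > w.py <<'E'
from p import *
c=eyes.grab_frame('wrist');cv2.imwrite('pics/w1.png',c['frame'][:,:,::-1])
m=mask(c,'tumbler',(.6135,-.0545),.05)
if m is not None: print(m.sum(),fit([(c,m)],M['tumbler'],(.6135,-.0545),sym=True))
m=mask(c,'dish',(.595,.0625),.02)
if m is not None: print(m.sum(),fit([(c,m)],M['dish'],(.595,.0625,.3)))
for l in ('clamp_grip','lamp_post','rail'):
    for r in models.spot_point(c,l)[:2]: print(l,r['p'],r['point'],at_z(c,r['point'][::-1],{'clamp_grip':.094,'lamp_post':.066}.get(l,0)))
plan([.6135,-.0545,.042],down(0),5)
E
python3 w.py
```

```text
3486.0 (array([ 0.614, -0.054]), np.float64(0.054695844650268555))
8655.0 (array([0.595, 0.063, 0.298]), np.float64(0.03644728660583496))
clamp_grip 0.68 [229.4, 165.5] [ 0.644 -0.199  0.094]
rail 0.63 [255.7, 303.9] [ 0.717 -0.075  0.   ]
dist 0.159 turn/row [0.    0.    0.002] max .356
0 [0.001, -0.002, 0.159]
same x 5
```

View pics/w1.png

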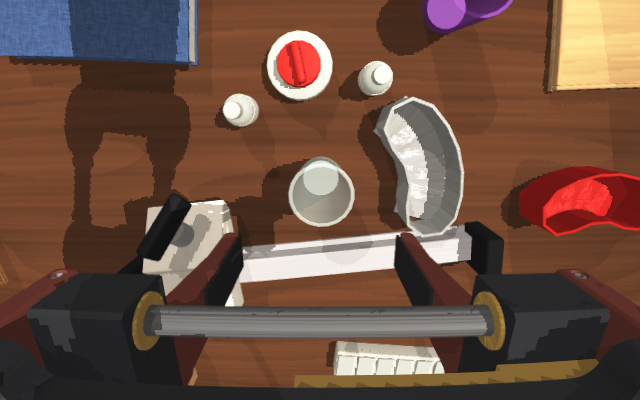

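The wrist view agrees: tumbler at pixel (321,192), dish at (425,165), and the fits match within 1 mm. Descend and grip.

{"op": "step_arm", "data": {"moves": [[[0.004,-0.006,0.15],[0,0,0],87.8],[[0.004,-0.007,0.16],[0,0,0],87.8],[[0,0,0.16],[0,0,0],87.8],[[0,0,0.16],[0,0,0],87.8],[[0,0,0.15],[0,0,0],87.8],[[0,0,0],[0,0,0],55],[[0,0,0],[0,0,0],50],[[0,0,0],[0,0,0],50],[[0,0,0],[0,0,0],50],[[0,0,0],[0,0,0],50]], "squeeze": 20}}

```text
clock: 5.12
ee_pos: [0.614, -0.0563, 0.0466]
orientation: [-0.005, 3.138, 0.0]
ft_force: [-1.2, 2.0, 5.2]
finger_gap: 0.688
grasp_force: 20.0
```

{"op": "step_arm", "data": {"moves": [[[0,0,-0.05],[0,0,0],50],[[0,0,-0.1],[0,0,0],50],[[0,0,-0.15],[0,0,0],50],[[0,0,-0.15],[0,0,0],50],[[0,0,-0.15],[0,0,0],50],[[0,0,-0.1],[0,0,0],50],[[0,0,0],[0,0,0],50]]}}

```text
clock: 6.0
ee_pos: [0.6136, -0.0568, 0.1868]
orientation: [-0.004, 3.138, -0.001]
ft_force: [-0.1, 0.1, -1.2]
finger_gap: 0.69
grasp_force: 20.0
```

```bash
cat > pl.py <<'E'
from p import *
s=manip.get_state();print(s['grasp_force'],s['finger_gap'],s['ee_pos'],s['ft_force'])
plan([.413,.2547,.19],down(0.085),10)
E
python3 pl.py
```

```text
19.999846702776267 0.6904858020212397 [ 0.614 -0.057  0.187] [-0.131  0.123 -1.187]
dist 0.371 turn/row [-0.     0.001 -0.016] max .356
0 [0.1, 0.156, -0.002]
1 [0.099, 0.157, -0.002]
2 [0.097, 0.158, -0.002]
3 [0.096, 0.158, -0.002]
4 [0.095, 0.159, -0.002]
5 [0.093, 0.16, -0.002]
6 [0.092, 0.161, -0.002]
7 [0.091, 0.162, -0.002]
8 [0.089, 0.162, -0.002]
9 [0.088, 0.163, -0.002]
```

{"op": "step_arm", "data": {"moves": [[[0.05,0.078,0],[0,0,0],50],[[0.1,0.157,0],[0,0,-0.016],50],[[0.097,0.158,0],[0,0,-0.016],50],[[0.096,0.158,0],[0,0,-0.016],50],[[0.095,0.159,0],[0,0,-0.016],50],[[0.093,0.16,0],[0,0,-0.016],50],[[0.092,0.161,0],[0,0,-0.016],50],[[0.091,0.162,0],[0,0,-0.016],50],[[0.089,0.162,0],[0,0,-0.016],50],[[0.088,0.163,0],[0,0,-0.016],50],[[0.05,0.078,0],[0,0,-0.016],50],[[0,0,0],[0,0,0],50]]}}

```text
clock: 7.5
ee_pos: [0.4111, 0.2564, 0.1827]
orientation: [0.14, -3.136, 0.001]
ft_force: [-0.2, -1.1, -2.3]
finger_gap: 0.69
grasp_force: 20.0
```

```bash
cat > w2.py <<'E'
from p import *
s=manip.get_state();print(s['grasp_force'],s['finger_gap'],s['ee_pos'],s['ft_force'])
V=[]
for n in ('top','scene'):
    c=eyes.grab_frame(n);m=mask(c,'tray',(.408,.3125),.0)
    x=s['ee_pos'][:2];z=s['ee_pos'][2]-.0466
    t=mask(c,'tumbler',x,z+.04)
    if t is not None:
        for dz in (-.008,-.004,0,.004,.008): print(n,dz,fit([(c,t)],M['tumbler'],x,z=z+dz,sym=True))
E
python3 w2.py
```

```text
19.999861223768676 0.6903483808577611 [0.411 0.256 0.183] [-0.192 -1.082 -2.318]
scene -0.008 (array([0.4  , 0.265]), np.float64(0.15653246641159058))
scene -0.004 (array([0.406, 0.262]), np.float64(0.16801726818084717))
scene 0 (array([0.409, 0.26 ]), np.float64(0.18063139915466309))
scene 0.004 (array([0.415, 0.255]), np.float64(0.19367510080337524))
scene 0.008 (array([0.421, 0.253]), np.float64(0.20631647109985352))
```

{"op": "step_arm", "data": {"moves": [[[0,0,0.08],[0,0,0],50],[[0,0,0.15],[0,0,0],50],[[0,0,0.15],[0,0,0],50],[[0,0,0.12],[0,0,0],50],[[0,0,0.08],[0,0,0],50],[[0,0,0.04],[0,0,0],50],[[0,0,0.01],[0,0,0],50],[[0,0,0],[0,0,0],50]]}}

```text
clock: 8.8
ee_pos: [0.4134, 0.2557, 0.059]
orientation: [-0.136, 3.138, 0.001]
ft_force: [0.6, 0.8, -1.8]
finger_gap: 0.689
grasp_force: 20.0
```

{"op": "step_arm", "data": {"moves": [[[0,0,0.01],[0,0,0],50],[[0,0,0.01],[0,0,0],50],[[0,0,0.01],[0,0,0],50],[[0,0,0],[0,0,0],50],[[0,0,0],[0,0,0],50]]}}

```text
clock: 9.43
ee_pos: [0.413, 0.2555, 0.0522]
orientation: [0.136, -3.139, 0.0]
ft_force: [-0.9, 0.1, -1.7]
finger_gap: 0.691
grasp_force: 20.0
```

{"op": "step_arm", "data": {"moves": [[[0,0,0.005],[0,0,0],50],[[0,0,0],[0,0,0],50],[[0,0,0.005],[0,0,0],50],[[0,0,0],[0,0,0],50]]}}

```text
clock: 9.93
ee_pos: [0.4137, 0.2558, 0.0516]
orientation: [-0.136, 3.137, 0.001]
ft_force: [-0.3, -0.1, 5.2]
finger_gap: 0.691
grasp_force: 20.0
```

{"op": "step_arm", "data": {"moves": [[[0,0,0],[0,0,0],64],[[0,0,0],[0,0,0],72],[[0,0,0],[0,0,0],84],[[0,0,0],[0,0,0],84],[[0,0,-0.1],[0,0,0],84],[[0,0,-0.2],[0,0,0],84],[[0,0,-0.2],[0,0,0],84],[[0,0,-0.2],[0,0,0],87.8],[[0,0,0],[0,0,0],87.8]]}}

```text
clock: 11.05
ee_pos: [0.4145, 0.2563, 0.196]
orientation: [-0.136, 3.131, 0.006]
ft_force: [-0.6, 0.2, -0.1]
finger_gap: 1.004
grasp_force: 0.0
```

```bash
cat > w3.py <<'E'
from p import *
c=eyes.grab_frame('top');cv2.imwrite('pics/t2.png',c['frame'][:,:,::-1])
t=mask(c,'tumbler',(.413,.255),.04)
if t is not None: print(fit([(c,t)],M['tumbler'],(.413,.255),z=.005,sym=True))
plan([.595,.0625,.19],down(.30),10)
E
python3 w3.py
```

```text
dist 0.265 turn/row [ 0.     0.    -0.041] max .356
0 [-0.082, -0.104, 0.001]
1 [-0.08, -0.106, 0.001]
2 [-0.078, -0.107, 0.001]
3 [-0.075, -0.109, 0.001]
4 [-0.073, -0.111, 0.001]
5 [-0.071, -0.112, 0.001]
6 [-0.068, -0.114, 0.001]
7 [-0.066, -0.115, 0.001]
8 [-0.063, -0.117, 0.001]
9 [-0.061, -0.118, 0.001]
```

{"op": "step_arm", "data": {"moves": [[[-0.082,-0.104,0],[0,0,-0.041],87.8],[[-0.08,-0.106,0],[0,0,-0.041],87.8],[[-0.078,-0.107,0],[0,0,-0.041],87.8],[[-0.075,-0.109,0],[0,0,-0.041],87.8],[[-0.073,-0.111,0],[0,0,-0.041],87.8],[[-0.071,-0.112,0],[0,0,-0.041],87.8],[[-0.068,-0.114,0],[0,0,-0.041],87.8],[[-0.066,-0.115,0],[0,0,-0.041],87.8],[[-0.063,-0.117,0],[0,0,-0.041],87.8],[[-0.061,-0.118,0],[0,0,-0.041],87.8],[[0,0,0],[0,0,0],87.8],[[0,0,0],[0,0,0],87.8]]}}

```text
clock: 12.65
ee_pos: [0.5941, 0.0628, 0.1892]
orientation: [0.471, -3.104, -0.001]
ft_force: [-0.4, -0.2, 0.7]
finger_gap: 0.997
grasp_force: 0.0
```

```bash
cat > w4.py <<'E'
from p import *
c=eyes.grab_frame('wrist')
m=mask(c,'dish',(.595,.0625),.02)
if m is not None: print(m.sum(),fit([(c,m)],M['dish'],(.595,.0625,.3)))
T=eyes.grab_frame('top');t=mask(T,'tumbler',(.413,.255),.04)
print(models.find_in(T,'tumbler'))
if t is not None: print(fit([(T,t)],M['tumbler'],(.413,.255),z=.005,sym=True))
plan([.595,.0625,.015],down(.30),5)
E
python3 w4.py
```

```text
7892.0 (array([0.595, 0.063, 0.302]), np.float64(0.03591841459274292))
[{'box': [215.2, 279.7, 29.3, 23.2], 'p': 0.61}]
(array([0.412, 0.257]), np.float64(0.09819835424423218))
dist 0.175 turn/row [0.    0.    0.001] max .356
0 [-0.0, -0.001, 0.175]
same x 5
```

{"op": "step_arm", "data": {"moves": [[[-0.002,0,0.15],[0,0,0],87.8],[[-0.002,0,0.18],[0,0,0],87.8],[[0,0,0.18],[0,0,0],87.8],[[0,0,0.18],[0,0,0],87.8],[[0,0,0.18],[0,0,0],87.8],[[0,0,0],[0,0,0],70],[[0,0,0],[0,0,0],55],[[0,0,0],[0,0,0],50],[[0,0,0],[0,0,0],50],[[0,0,0],[0,0,0],50]], "squeeze": 20}}

```text
clock: 14.15
ee_pos: [0.5969, 0.0629, 0.0188]
orientation: [-0.471, 3.102, -0.0]
ft_force: [-1.3, 0.1, 6.6]
finger_gap: 0.672
grasp_force: 19.4
```

{"op": "step_arm", "data": {"moves": [[[0,0,-0.05],[0,0,0],50],[[0,0,-0.1],[0,0,0],50],[[0,0,-0.15],[0,0,0],50],[[0,0,-0.2],[0,0,0],50],[[0,0,-0.15],[0,0,0],50],[[0,0,-0.1],[0,0,0],50],[[0,0,0],[0,0,0],50]]}}

```text
clock: 15.02
ee_pos: [0.5964, 0.0626, 0.1685]
orientation: [-0.471, 3.102, -0.001]
ft_force: [0.7, 0.0, -1.7]
finger_gap: 0.675
grasp_force: 19.4
```

```bash
python3 -c "
from p import *
plan([.4038,.3623,.165],down(.085),11)"
```

```text
dist 0.356 turn/row [-0.     0.001  0.038] max .356
0 [0.043, 0.156, 0.001]
1 [0.046, 0.155, 0.001]
2 [0.049, 0.154, 0.001]
3 [0.052, 0.153, 0.001]
4 [0.055, 0.152, 0.001]
5 [0.058, 0.151, 0.001]
6 [0.061, 0.15, 0.001]
7 [0.064, 0.149, 0.001]
8 [0.067, 0.147, 0.002]
9 [0.07, 0.146, 0.002]
10 [0.073, 0.145, 0.002]
```

{"op": "step_arm", "data": {"moves": [[[0.043,0.156,0],[0,0,0.038],50],[[0.046,0.155,0],[0,0,0.038],50],[[0.049,0.154,0],[0,0,0.038],50],[[0.052,0.153,0],[0,0,0.038],50],[[0.055,0.152,0],[0,0,0.038],50],[[0.058,0.151,0],[0,0,0.038],50],[[0.061,0.15,0],[0,0,0.038],50],[[0.064,0.149,0],[0,0,0.038],50],[[0.067,0.147,0],[0,0,0.038],50],[[0.07,0.146,0],[0,0,0.038],50],[[0.073,0.145,0],[0,0,0.038],50],[[0,0,0],[0,0,0],50]]}}

```text
clock: 16.52
ee_pos: [0.4021, 0.3635, 0.1643]
orientation: [0.134, -3.136, 0.002]
ft_force: [0.4, -0.9, -2.0]
finger_gap: 0.674
grasp_force: 19.4
```

```bash
cat > w5.py <<'E'
from p import *
s=manip.get_state();print(s['finger_gap'],s['ee_pos'],s['ft_force'],s['orientation'])
for n in ('top','scene'):
    c=eyes.grab_frame(n)
    m=mask(c,'dish',(.404,.3623),.165)
    if m is not None: print(n,m.sum(),fit([(c,m)],M['dish'],(.404,.3623,.085),z=s['ee_pos'][2]-.0188))
plan([.4038,.3623,.03],down(.085),5)
E
python3 w5.py
```

```text
0.6736031616895876 [0.402 0.364 0.164] [ 0.443 -0.858 -2.042] [ 0.134 -3.136  0.002]
top 1156.0 (array([0.4  , 0.362, 0.069]), np.float64(0.5488356351852417))
scene 1115.0 (array([0.403, 0.362, 0.08 ]), np.float64(0.20371699333190918))
dist 0.135 turn/row [-0.    -0.    -0.001] max .356
0 [0.0, 0.001, 0.135]
same x 5
```

Lower the dish to just above the floor (expected contact at TCP z of about 0.0238).

{"op": "step_arm", "data": {"moves": [[[-0.008,-0.005,0.1],[0,0,0],50],[[0,0,0.15],[0,0,0],50],[[0,0,0.15],[0,0,0],50],[[0,0,0.12],[0,0,0],50],[[0,0,0.08],[0,0,0],50],[[0,0,0.04],[0,0,0],50],[[0,0,0.02],[0,0,0],50],[[0,0,0],[0,0,0],50]]}}

```text
clock: 17.73
ee_pos: [0.4058, 0.3619, 0.0347]
orientation: [-0.129, 3.138, 0.001]
ft_force: [-0.1, 0.3, -1.7]
finger_gap: 0.673
grasp_force: 19.4
```

{"op": "step_arm", "data": {"moves": [[[0,0,0.015],[0,0,0],50],[[0,0,0.015],[0,0,0],50],[[0,0,0.01],[0,0,0],50],[[0,0,0.005],[0,0,0],50],[[0,0,0],[0,0,0],50]]}}

```text
clock: 18.35
ee_pos: [0.4054, 0.3616, 0.0251]
orientation: [0.129, -3.139, 0.0]
ft_force: [-0.8, 0.2, -2.7]
finger_gap: 0.67
grasp_force: 19.4
```

{"op": "step_arm", "data": {"moves": [[[0,0,0.005],[0,0,0],50],[[0,0,0],[0,0,0],50],[[0,0,0.005],[0,0,0],50],[[0,0,0],[0,0,0],50]]}}

```text
clock: 18.85
ee_pos: [0.4055, 0.3617, 0.0237]
orientation: [-0.129, 3.139, 0.0]
ft_force: [-2.5, -0.0, 2.5]
finger_gap: 0.675
grasp_force: 19.4
```

{"op": "step_arm", "data": {"moves": [[[0,0,0.002],[0,0,0],50],[[0,0,0],[0,0,0],62],[[0,0,0],[0,0,0],70],[[0,0,0],[0,0,0],76],[[0,0,0],[0,0,0],76],[[0,0,-0.1],[0,0,0],76],[[0,0,-0.2],[0,0,0],76],[[0,0,-0.2],[0,0,0],76],[[0,0,-0.2],[0,0,0],60],[[0,0,-0.2],[0,0,0],60],[[0,0,0],[0,0,0],60]]}}

```text
clock: 20.23
ee_pos: [0.4067, 0.3627, 0.209]
orientation: [-0.129, 3.131, 0.008]
ft_force: [-0.5, 0.4, 0.2]
finger_gap: 0.686
grasp_force: 0.0
```

```bash
cat >> p.py <<'E'
def knob(th,w):
    ex=np.array([np.cos(w),np.sin(w),0]);ey=np.array([-np.sin(w),np.cos(w),0]);ez=np.array([0,0,1.])
    s,c=np.sin(np.radians(35)),np.cos(np.radians(35));n=-s*ex+c*ez;u=c*ex+s*ez
    bx=np.cos(th)*u+np.sin(th)*ey;by=-np.sin(th)*u+np.cos(th)*ey
    return np.c_[bx,by,n]
def tool(th,w): return knob(th,w)*[-1,1,-1]
E
cat > w6.py <<'E'
from p import *
for n in ('top','scene'):
    c=eyes.grab_frame(n)
    for l,x,z in (('dish',(.4055,.3617,.085),.005),('tumbler',(.412,.257),.005)):
        m=mask(c,l,x[:2],.03)
        if m is not None: print(n,l,fit([(c,m)],M[l],x,z=z,sym=l=='tumbler'))
    for l in ('clamp_grip','lamp_post'): print([(r['p'],r['point']) for r in models.spot_point(c,l)[:2]])
print(manip.get_state()['q'])
plan([.593,-.218,.18],tool(-.6,.16),14)
E
python3 w6.py
```

```text
top dish (array([0.402, 0.36 , 0.071]), np.float64(0.09757030010223389))
top tumbler (array([0.412, 0.257]), np.float64(0.056018054485321045))
[(0.71, [170.2, 397.6])]
[(0.92, [137.3, 393.6])]
scene dish (array([0.406, 0.363, 0.034]), np.float64(0.08202624320983887))
scene tumbler (array([0.412, 0.259]), np.float64(0.06148529052734375))
[(0.68, [255.5, 234.7])]
[(0.65, [300.3, 255.0])]
[ 0.666 -0.064  1.424  0.     1.783 -0.987]
dist 0.610 turn/row [-0.028 -0.08   0.069] max .356
0 [-0.05, -0.212, 0.008]
1 [-0.057, -0.21, 0.007]
2 [-0.064, -0.208, 0.007]
3 [-0.072, -0.206, 0.006]
4 [-0.079, -0.203, 0.006]
5 [-0.086, -0.2, 0.007]
6 [-0.093, -0.197, 0.008]
7 [-0.099, -0.194, 0.009]
8 [-0.106, -0.19, 0.01]
9 [-0.112, -0.186, 0.012]
10 [-0.118, -0.182, 0.014]
11 [-0.124, -0.178, 0.017]
12 [-0.13, -0.174, 0.019]
13 [-0.135, -0.169, 0.022]
```

```bash
cat > ik.py <<'E'
from p import *
def wr(p,R,q23,L=.25):
    c=np.array(p)-L*R[:,2];q1=np.arctan2(c[1],c[0])
    A=(Ro.from_euler('y',-q23)*Ro.from_euler('z',-q1)*Ro.from_matrix(R)).as_euler('ZYZ')
    if A[1]<0: A=np.array([A[0]+np.pi,-A[1],A[2]+np.pi])
    A=(A-[0,0,np.pi/2]+np.pi)%(2*np.pi)-np.pi
    return np.r_[q1,A]
s=manip.get_state();print(s['q'],wr(s['ee_pos'],Ro.from_rotvec(s['orientation']).as_matrix(),s['q'][1]+s['q'][2]))
F=np.diag([-1,-1,1.])
for p in ((.65,-.21,.094),(.61,.07,.094)):
  for q23 in (1.3,1.6,1.9):
    for th in (-.6,0,.5,.65):
        print(p[1],q23,th,wr(p,tool(th,.16),q23),'flip',wr(p,tool(th,.16)@F,q23))
E
python3 ik.py
```

```text
[ 0.666 -0.064  1.424  0.     1.783 -0.987] [ 0.728  0.     1.783 -0.925]
-0.21 1.3 -0.6 [-0.429  0.335  1.328 -1.555] flip [-0.429  0.335  1.328  1.586]
-0.21 1.3 0 [-0.429  0.335  1.328 -2.155] flip [-0.429  0.335  1.328  0.986]
-0.21 1.3 0.5 [-0.429  0.335  1.328 -2.655] flip [-0.429  0.335  1.328  0.486]
-0.21 1.3 0.65 [-0.429  0.335  1.328 -2.805] flip [-0.429  0.335  1.328  0.336]
-0.21 1.6 -0.6 [-0.429  0.377  1.047 -1.668] flip [-0.429  0.377  1.047  1.474]
-0.21 1.6 0 [-0.429  0.377  1.047 -2.268] flip [-0.429  0.377  1.047  0.874]
-0.21 1.6 0.5 [-0.429  0.377  1.047 -2.768] flip [-0.429  0.377  1.047  0.374]
-0.21 1.6 0.65 [-0.429  0.377  1.047 -2.918] flip [-0.429  0.377  1.047  0.224]
-0.21 1.9 -0.6 [-0.429  0.474  0.773 -1.824] flip [-0.429  0.474  0.773  1.317]
-0.21 1.9 0 [-0.429  0.474  0.773 -2.424] flip [-0.429  0.474  0.773  0.717]
-0.21 1.9 0.5 [-0.429  0.474  0.773 -2.924] flip [-0.429  0.474  0.773  0.217]
-0.21 1.9 0.65 [-0.429  0.474  0.773 -3.074] flip [-0.429  0.474  0.773  0.067]
0.07 1.3 -0.6 [ 0.1    0.036  1.232 -1.032] flip [0.1   0.036 1.232 2.11 ]
0.07 1.3 0 [ 0.1    0.036  1.232 -1.632] flip [0.1   0.036 1.232 1.51 ]
0.07 1.3 0.5 [ 0.1    0.036  1.232 -2.132] flip [0.1   0.036 1.232 1.01 ]
0.07 1.3 0.65 [ 0.1    0.036  1.232 -2.282] flip [0.1   0.036 1.232 0.86 ]
0.07 1.6 -0.6 [ 0.1    0.043  0.932 -1.045] flip [0.1   0.043 0.932 2.096]
0.07 1.6 0 [ 0.1    0.043  0.932 -1.645] flip [0.1   0.043 0.932 1.496]
0.07 1.6 0.5 [ 0.1    0.043  0.932 -2.145] flip [0.1   0.043 0.932 0.996]
0.07 1.6 0.65 [ 0.1    0.043  0.932 -2.295] flip [0.1   0.043 0.932 0.846]
0.07 1.9 -0.6 [ 0.1    0.058  0.632 -1.066] flip [0.1   0.058 0.632 2.075]
0.07 1.9 0 [ 0.1    0.058  0.632 -1.666] flip [0.1   0.058 0.632 1.475]
0.07 1.9 0.5 [ 0.1    0.058  0.632 -2.166] flip [0.1   0.058 0.632 0.975]
0.07 1.9 0.65 [ 0.1    0.058  0.632 -2.316] flip [0.1   0.058 0.632 0.825]
```

```bash
python3 -c "
from p import *
c=eyes.grab_frame('wrist');s=manip.get_state()
E=np.array(c['extrinsics']);o=-E[:3,:3].T@E[:3,3];R=Ro.from_rotvec(s['orientation']).as_matrix()
print('cam in tool',R.T@(o-s['ee_pos']),'look',R.T@(-E[2,:3]))
plan([.54,-.1,.2],down(.085-np.radians(120)),12)"
```

```text
cam in tool [ 0.078  0.001 -0.161] look [-0.284 -0.001  0.959]
dist 0.481 turn/row [-0.     0.     0.333] max .356
0 [-0.04, -0.196, 0.001]
1 [-0.074, -0.186, 0.001]
2 [-0.105, -0.171, 0.001]
3 [-0.133, -0.15, 0.001]
4 [-0.157, -0.125, 0.001]
5 [-0.176, -0.096, 0.001]
6 [-0.19, -0.064, 0.001]
7 [-0.198, -0.03, 0.001]
8 [-0.2, 0.005, 0.001]
9 [-0.196, 0.04, 0.001]
10 [-0.187, 0.073, 0.001]
11 [-0.171, 0.104, 0.001]
```

{"op": "step_arm", "data": {"moves": [[[-0.04,-0.196,0],[0,0,0.333],60],[[-0.074,-0.186,0],[0,0,0.333],60],[[-0.105,-0.171,0],[0,0,0.333],60],[[-0.133,-0.15,0],[0,0,0.333],60],[[-0.157,-0.125,0],[0,0,0.333],60],[[-0.176,-0.096,0],[0,0,0.333],60],[[-0.19,-0.064,0],[0,0,0.333],60],[[-0.198,-0.03,0],[0,0,0.333],60],[[-0.2,0.005,0],[0,0,0.333],60],[[-0.196,0.04,0],[0,0,0.333],60],[[-0.187,0.073,0],[0,0,0.333],60],[[-0.171,0.104,0],[0,0,0.333],60]]}}

```text
clock: 22.28
ee_pos: [0.5402, -0.1013, 0.2028]
orientation: [-2.657, -1.676, -0.0]
ft_force: [0.5, 0.1, -0.1]
finger_gap: 0.685
grasp_force: 0.0
```

```bash
python3 -c "
from p import *
print(manip.get_state()['q'])
plan([.593,-.218,.18],tool(-.6,.16)@np.diag([-1,-1,1.]),12)"
```

```text
[-0.247 -0.048  1.407  0.     1.783  0.198]
dist 0.130 turn/row [-0.02   0.106  0.241] max .356
0 [-0.034, 0.041, 0.009]
1 [-0.03, 0.045, 0.008]
2 [-0.024, 0.048, 0.007]
3 [-0.018, 0.051, 0.006]
4 [-0.012, 0.052, 0.006]
5 [-0.006, 0.054, 0.006]
6 [0.001, 0.054, 0.007]
7 [0.007, 0.053, 0.007]
8 [0.013, 0.052, 0.008]
9 [0.019, 0.05, 0.01]
10 [0.025, 0.047, 0.012]
11 [0.03, 0.043, 0.014]
```

{"op": "step_arm", "data": {"moves": [[[-0.034,0.041,0.009],[-0.02,0.106,0.241],60],[[-0.03,0.045,0.008],[-0.02,0.106,0.241],60],[[-0.024,0.048,0.007],[-0.02,0.106,0.241],60],[[-0.018,0.051,0.006],[-0.02,0.106,0.241],60],[[-0.012,0.052,0.006],[-0.02,0.106,0.241],60],[[-0.006,0.054,0.006],[-0.02,0.106,0.241],60],[[0.001,0.054,0.007],[-0.02,0.106,0.241],60],[[0.007,0.053,0.007],[-0.02,0.106,0.241],60],[[0.013,0.052,0.008],[-0.02,0.106,0.241],60],[[0.019,0.05,0.01],[-0.02,0.106,0.241],60],[[0.025,0.047,0.012],[-0.02,0.106,0.241],60],[[0.03,0.043,0.014],[-0.02,0.106,0.241],60]]}}

```text
clock: 23.78
ee_pos: [0.5934, -0.2171, 0.1802]
orientation: [-2.731, 0.612, -0.823]
ft_force: [-0.2, -0.2, 0.5]
finger_gap: 0.684
grasp_force: 0.0
```

```bash
cat > w7.py <<'E'
from p import *
s=manip.get_state();print(s['q'],s['ee_pos']);R=Ro.from_rotvec(s['orientation']).as_matrix();print((R.T@tool(-.6,.16)@np.diag([-1,-1,1.])))
W={n:eyes.grab_frame(n) for n in ('wrist','top','scene')}
for n,c in W.items():
    print(n,pj(c,np.array([[.65,-.208,.094]]))[0],[[(r['p'],np.round(r['point'])) for r in models.spot_point(c,l)[:2]] for l in ('clamp_grip','lamp_post')])
ims=[]
for n,(u,v),h in (('wrist',(320,200),200),('top',(395,155),45),('scene',(235,250),45)):
    f=W[n]['frame']; ims.append(cv2.resize(f[max(v-h,0):v+h,max(0,u-int(h*1.33)):u+int(h*1.33)],(400,300),interpolation=cv2.INTER_CUBIC))
cv2.imwrite('pics/k.png',np.vstack([np.hstack(ims[:2]),np.hstack([ims[2],0*ims[2]])])[:,:,::-1])
np.save('k.npy',W,allow_pickle=True)
E
python3 w7.py
```

```text
[-0.635 -0.269  1.757  0.451  1.23   1.316] [ 0.593 -0.217  0.18 ]
[[ 1.     0.001 -0.002]
 [-0.001  1.     0.001]
 [ 0.002 -0.001  1.   ]]
wrist [320.078 202.144] [[], [(0.74, array([208., 326.])), (0.67, array([134., 288.]))]]
top [401.105 166.739] [[(0.65, array([169., 402.]))], [(0.74, array([137., 389.]))]]
scene [234.804 249.544] [[(0.87, array([252., 235.]))], [(0.67, array([300., 255.]))]]
```

View pics/k.png

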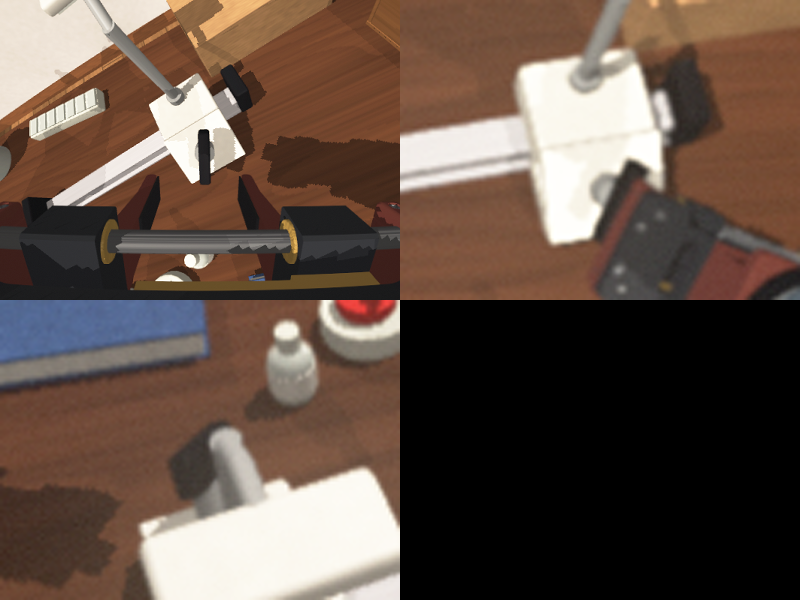

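```bash
cat > fk.py <<'E'
from p import *
W=np.load('k.npy',allow_pickle=True).item()
T=dict(W['top']);T['frame']=cv2.imread('pics/top0.png')[:,:,::-1]
Bx=box((-.033,.033),(-.007,.007),-.013,.013)
def dark(c,roi,thr):
    u0,u1,v0,v1=roi;m=np.zeros((400,640),np.uint8)
    m[v0:v1,u0:u1]=(c['frame'][v0:v1,u0:u1].max(2)<thr)
    n,l,st,ce=cv2.connectedComponentsWithStats(m);k=1+np.argmax(st[1:,4]);print(st[k],ce[k])
    return (l==k).astype(np.float32)
V=[(W['wrist'],dark(W['wrist'],(300,355,160,255),70)),(T,dark(T,(390,412,150,186),75))]
def ren(c,x):
    m=np.zeros((1600,2560),np.uint8);q=pj(c,Bx@knob(x[3],x[4]).T+x[:3])
    cv2.fillConvexPoly(m,cv2.convexHull(np.round(q*4+1.5).astype(np.int32)),1)
    return cv2.resize(m.astype(np.float32),(640,400),interpolation=cv2.INTER_AREA)
def f(y,w):
    x=[*(np.array(y[:3])/10),y[3],w];s=0
    for c,m in V: r=ren(c,x);s+=1-np.minimum(r,m).sum()/np.maximum(r,m).sum()
    return s
for w in (.12,.16,.2):
    y0=np.array([6.5,-2.08,.94,-.6]);S=np.vstack([y0]+[y0+np.eye(4)[i]*.1 for i in range(4)])
    r=minimize(f,y0,args=(w,),method='Nelder-Mead',options=dict(initial_simplex=S,maxiter=600,xatol=1e-3,fatol=1e-4));print(w,r.x[:3]/10,r.x[3],r.fun)
# rail yaw from end-block tops in top0 (crop px -> full)
a,b=[at_z(T,p,.06) for p in ((262.0,167.8),(420.5,141.5))]
print(a,b,'len',np.linalg.norm(a-b),'yaw',np.arctan2(-(a-b)[0],(a-b)[1]))
E
python3 fk.py
```

```text
[ 318  173   29   73 1066] [325.773 209.455]
[394 159  14  24 144] [400.285 170.847]
0.12 [ 0.649 -0.207  0.075] -0.508174880457554 0.6043156981468201
0.16 [ 0.649 -0.207  0.077] -0.5434871379596724 0.6167398691177368
0.2 [ 0.649 -0.206  0.075] -0.5742015677045806 0.6196591854095459
[0.685 0.133 0.06 ] [ 0.725 -0.276  0.06 ] len 0.41073349276764115 yaw 0.09578972342946965
```

The wrist view shows the bar upright at about (326,209), as expected for -0.6. The dark-mask fit is poor, so I overlay it to check the height.

```bash
cat > fo.py <<'E'
from fk import *
def ov(c,ctr,h,sc,xs):
    u,v=ctr;im=cv2.resize(c['frame'][v-h:v+h,u-h:u+h,::-1],None,fx=sc,fy=sc,interpolation=cv2.INTER_CUBIC).copy()
    for x,col in xs:
        P=pj(c,Bx@knob(x[3],x[4]).T+x[:3]);P=((P-[u-h,v-h]+.5)*sc).astype(int)
        for i in range(8):
            for j in (i^1,i^2,i^4):
                if j>i: cv2.line(im,P[i].tolist(),P[j].tolist(),col,1)
    return cv2.resize(im,(400,400))
xs=[((.649,-.207,.077,-.543,.16),(0,0,255)),((.6504,-.2085,.0938,-.6,.13),(0,200,0))]
cv2.imwrite('pics/ov.png',np.hstack([ov(W['wrist'],(326,200),60,6,xs),ov(T,(398,165),28,7,xs)]))
for z,p in ((.024,((272.8,161.1),(371.7,145.1))),(0,((275,177.1),(375,160)))):
    a,b=[at_z(T,q,z) for q in p];d=a-b;print(a,b,'yaw',np.arctan2(-d[0],d[1]))
E
python3 fo.py | tail -2
```

```text
[0.714 0.109 0.024] [ 0.738 -0.155  0.024] yaw 0.09097335793304648
[0.677 0.108 0.   ] [ 0.704 -0.163  0.   ] yaw 0.09850615968513197
```

View pics/ov.png

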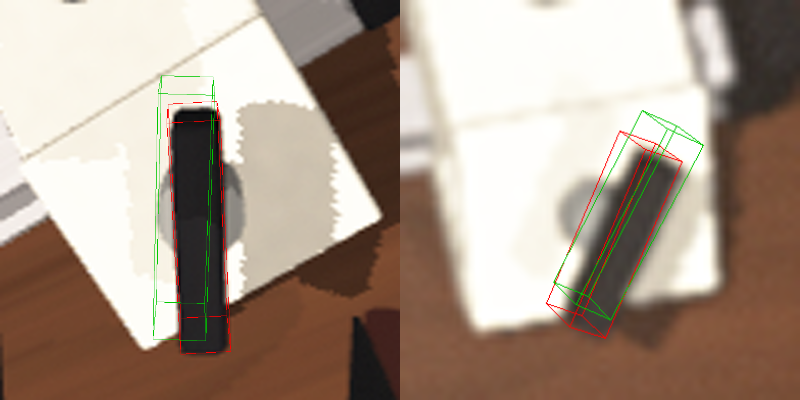

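```bash
sed -i 's/^    m\[v0.*$/    F=c["frame"][v0:v1,u0:u1].astype(int);m[v0:v1,u0:u1]=(F.max(2)<thr)\&(F.max(2)-F.min(2)<35)/; s/255),70/255),90/; s/186),75/186),130/; s/for w in (.12,.16,.2)/for w in (.07,.095,.12)/' fk.py
cat >> fk.py <<'E'
print('separate err',[1-np.minimum(ren(c,[*(r.x[:3]/10),r.x[3],w]),m).sum()/np.maximum(ren(c,[*(r.x[:3]/10),r.x[3],w]),m).sum() for c,m in V])
Z=V[:]
for i in (0,1):
    V[:]=[Z[i]]
    for z in (.075,.085,.095):
        g=lambda y:f([y[0],y[1],z*10,y[2]],.095);y0=np.array([6.5,-2.08,-.6])
        r=minimize(g,y0,method='Nelder-Mead',options=dict(initial_simplex=np.vstack([y0,y0+np.eye(3)*.1]),xatol=1e-3,fatol=1e-4));print(i,z,r.x/[10,10,1],r.fun)
for n in ('top','wrist'):
    c=W[n]
    for r in models.spot_point(c,'lamp_post')[:2]:print(n,at_z(c,r['point'][::-1],.066))
E
python3 fk.py
```

```text
[ 317  173   18   73 1075] [325.505 208.534]
[393 158  16  26 204] [400.632 171.078]
0.07 [ 0.646 -0.208  0.079] -0.48413366100044375 0.40985244512557983
0.095 [ 0.646 -0.208  0.08 ] -0.4935964743828667 0.41268235445022583
0.12 [ 0.644 -0.208  0.082] -0.5070225697211488 0.44232332706451416
[0.685 0.133 0.06 ] [ 0.725 -0.276  0.06 ] len 0.41073349276764115 yaw 0.09578972342946965
separate err [np.float32(0.15216088), np.float32(0.29016244)]
0 0.075 [ 0.648 -0.207 -0.502] 0.09740155935287476
0 0.085 [ 0.646 -0.209 -0.5  ] 0.14556676149368286
0 0.095 [ 0.645 -0.212 -0.497] 0.2082872986793518
1 0.075 [ 0.646 -0.21  -0.396] 0.2571764588356018
1 0.085 [ 0.643 -0.207 -0.486] 0.2845768928527832
1 0.095 [ 0.639 -0.205 -0.407] 0.288124144077301
top [ 0.74  -0.195  0.066]
wrist [ 0.652 -0.205  0.066]
wrist [ 0.747 -0.195  0.066]
```

```bash
cat > g.py <<'E'
from p import *
F=np.diag([-1,-1,1.]);w=.095;G=np.array([.647,-.208,.075]);n=knob(0,w)[:,2]
R=tool(-.5,w)@F
plan(G+.05*n,R,4); plan(G-.019*n,R,3,p0=G+.05*n,R0=R)
E
python3 g.py
```

```text
dist 0.069 turn/row [-0.016  0.009 -0.02 ] max .356
0 [-0.018, 0.01, 0.084]
1 [-0.019, 0.009, 0.084]
2 [-0.019, 0.008, 0.084]
3 [-0.02, 0.007, 0.084]
dist 0.069 turn/row [0. 0. 0.] max .356
0 [-0.0, 0.0, 0.115]
same x 3
```

{"op": "step_arm", "data": {"moves": [[[-0.018,0.01,0.084],[-0.016,0.009,-0.02],45],[[-0.019,0.009,0.084],[-0.016,0.009,-0.02],45],[[-0.019,0.008,0.084],[-0.016,0.009,-0.02],45],[[-0.02,0.007,0.084],[-0.016,0.009,-0.02],45],[[0,0,0],[0,0,0],45]]}}

```text
clock: 24.95
ee_pos: [0.6175, -0.21, 0.114]
orientation: [-2.781, 0.572, -0.851]
ft_force: [-1.3, 0.5, -0.4]
finger_gap: 0.507
grasp_force: 0.0
```

```bash
cat > w8.py <<'E'
from g import *
import fk
c=eyes.grab_frame('wrist');s=manip.get_state();print(s['q'],s['ee_pos'],s['finger_gap'])
print('pred TCP px',pj(c,np.array([s['ee_pos'],G]))[:])
im=c['frame'][100:400,120:520,::-1].copy()
P=(pj(c,fk.Bx@knob(-.5,w).T+G)-[120,100]).astype(int)
for i in range(8):
    for j in (i^1,i^2,i^4):
        if j>i: cv2.line(im,P[i].tolist(),P[j].tolist(),(0,0,255),1)
cv2.imwrite('pics/w8.png',cv2.resize(im,None,fx=2,fy=2))
E
python3 w8.py | tail -5
```

```text
wrist [ 0.652 -0.205  0.066]
wrist [ 0.747 -0.195  0.066]
[-0.573 -0.211  1.821  0.418  1.067  1.287] [ 0.618 -0.211  0.117] 0.5129952383538406
pred TCP px [[318.575 249.966]
 [318.364 220.175]]
```

View pics/w8.png

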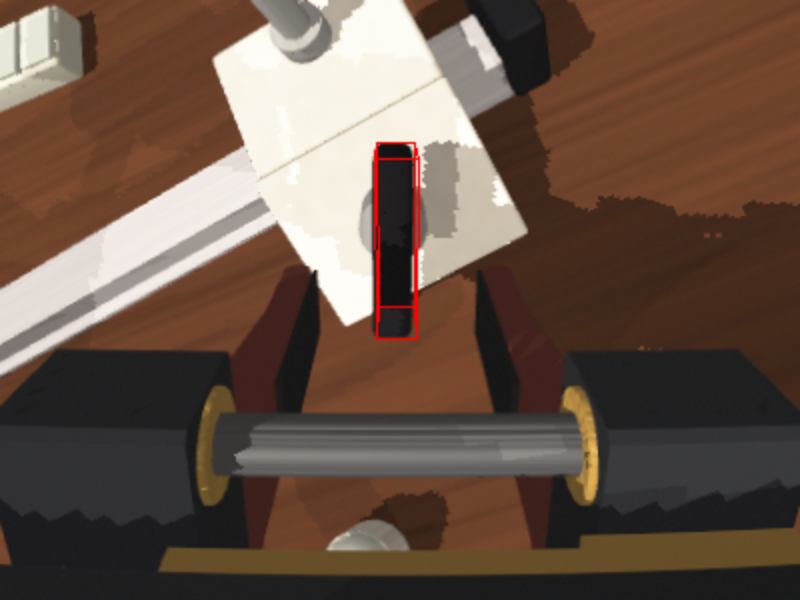

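{"op": "step_arm", "data": {"moves": [[[0,0,0.11],[0,0,0],45],[[0,0,0.11],[0,0,0],45],[[0,0,0.08],[0,0,0],45],[[0,0,0.04],[0,0,0],45],[[0,0,0],[0,0,0],30],[[0,0,0],[0,0,0],10],[[0,0,0],[0,0,0],5],[[0,0,0],[0,0,0],5],[[0,0,0],[0,0,0],5]], "squeeze": 50}}

```text
clock: 26.22
ee_pos: [0.6574, -0.2073, 0.0615]
orientation: [-2.78, 0.572, -0.858]
ft_force: [2.0, 0.9, 3.6]
finger_gap: 0.279
grasp_force: 50.0
```

```bash
python3 -c "
from g import *
s=manip.get_state();print(s['ee_pos'],G-.019*n,s['q'],s['grasp_force'],s['finger_gap']*87.8,s['ft_force'],s['wrist_torque'])"|tail -2
```

```text
same x 3
[ 0.657 -0.207  0.062] [ 0.658 -0.207  0.059] [-0.526 -0.075  1.8    0.425  0.942  1.282] 49.99690353870392 24.51729214036474 [1.995 0.929 3.556] [ 0.32  -0.172  0.182]
```

The gap is 24.5 mm, but the bar is only 14 mm wide, so the fingertips have caught the round hub below it. I open, back out 7 mm and grip again.

{"op": "step_arm", "data": {"moves": [[[0,0,0],[0,0,0],35],[[0,0,0],[0,0,0],40],[[0,0,-0.035],[0,0,0],40],[[0,0,0],[0,0,0],40],[[0,0,0],[0,0,0],20],[[0,0,0],[0,0,0],5],[[0,0,0],[0,0,0],5],[[0,0,0],[0,0,0],5]], "squeeze": 50}}

```text
clock: 27.22
ee_pos: [0.653, -0.2075, 0.0661]
orientation: [-2.78, 0.573, -0.856]
ft_force: [0.8, 0.6, 0.9]
finger_gap: 0.268
grasp_force: 50.0
```

```bash
python3 -c "
from p import *
c=eyes.grab_frame('wrist');cv2.imwrite('pics/w9.png',cv2.resize(c['frame'][120:370,160:480,::-1],None,fx=2.4,fy=2.4,interpolation=cv2.INTER_CUBIC))"
```

```text
(no output)
```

View pics/w9.png

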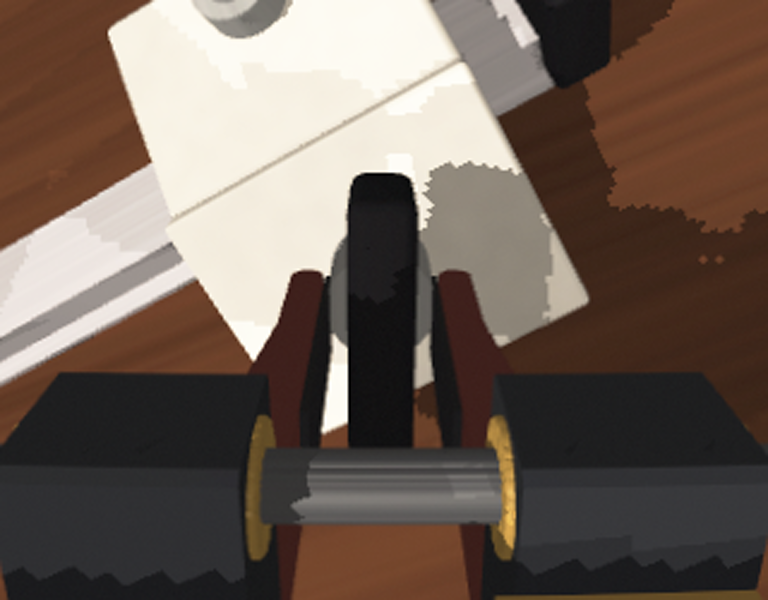

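The fingertips still hold the grey hub, at about (340–430, 300), with the bar between them untouched. I back out another 8 mm.

{"op": "step_arm", "data": {"moves": [[[0,0,0],[0,0,0],35],[[0,0,0],[0,0,0],40],[[0,0,-0.04],[0,0,0],40],[[0,0,0],[0,0,0],40],[[0,0,0],[0,0,0],20],[[0,0,0],[0,0,0],5],[[0,0,0],[0,0,0],5],[[0,0,0],[0,0,0],5]], "squeeze": 50}}

```text
clock: 28.28
ee_pos: [0.6483, -0.2079, 0.0724]
orientation: [-2.78, 0.573, -0.855]
ft_force: [0.4, -0.5, 0.5]
finger_gap: 0.154
grasp_force: 50.0
```

{"op": "step_arm", "data": {"moves": [[[0,0,0],[0,0,-0.1],5],[[0,0,0],[0,0,-0.2],5],[[0,0,0],[0,0,-0.2],5],[[0,0,0],[0,0,-0.2],5],[[0,0,0],[0,0,-0.2],5],[[0,0,0],[0,0,-0.2],5],[[0,0,0],[0,0,-0.2],5],[[0,0,0],[0,0,-0.2],5],[[0,0,0],[0,0,-0.2],5],[[0,0,0],[0,0,-0.2],5],[[0,0,0],[0,0,-0.1],5],[[0,0,0],[0,0,0],5]], "squeeze": 55}}

```text
clock: 29.78
ee_pos: [0.6484, -0.2084, 0.0725]
orientation: [2.728, 0.904, 0.883]
ft_force: [1.8, -3.0, -0.5]
finger_gap: 0.153
grasp_force: 55.0
```

```bash
cat > st.py <<'E'
from g import *
s=manip.get_state();Rn=Ro.from_rotvec(s['orientation']).as_matrix()
K=Rn@F*[-1,1,-1]; B=knob(0,w)
print(s['ee_pos'],'th',np.arctan2(K[:,0]@B[:,1],K[:,0]@B[:,0]),'n.err',np.arccos(min(1,K[:,2]@B[:,2])),'q',s['q'],s['finger_gap']*87.8,s['ft_force'],'torque about n',s['wrist_torque']@B[:,2],s['wrist_torque'])
E
python3 st.py|tail -2
cat > seeknob.py <<'E'
from g import *
c=eyes.grab_frame('wrist');cv2.imwrite('pics/wa.png',c['frame'][100:400,100:540,::-1])
E
python3 seeknob.py >/dev/null
```

```text
same x 3
[ 0.648 -0.208  0.072] th 0.545412117115499 n.err 0.0010931238100393562 q [-0.536 -0.105  1.807  0.422  0.968  0.237] 13.402239803016808 [ 1.801 -2.97  -0.478] torque about n 0.1756191209025188 [-0.231  0.081  0.059]
```

```bash
python3 -c "
from g import *
s=manip.get_state();Rn=Ro.from_rotvec(s['orientation']).as_matrix();np.set_printoptions(precision=4,suppress=True)
print('100mm ey',Rn.T@knob(0,w)[:,1]*.5,'10mm ex',Rn.T@[np.cos(w)*.05,np.sin(w)*.05,0])"|tail -1
```

```text
100mm ey [ 0.2592 -0.4276 -0.0005] 10mm ex [0.035  0.0212 0.0287]
```

{"op": "step_arm", "data": {"moves": [[[0.026,-0.043,0],[0,0,0],5],[[0.052,-0.085,0],[0,0,0],5],[[0.052,-0.085,0],[0,0,0],5],[[0.052,-0.086,0],[0,0,0],5],[[0,0,0],[0,0,0],5]]}}

```text
clock: 30.45
ee_pos: [0.6409, -0.1361, 0.0725]
orientation: [2.73, 0.908, 0.882]
ft_force: [-5.7, 1.3, 3.2]
finger_gap: 0.154
grasp_force: 55.0
```

```bash
python3 st.py|tail -1; python3 -c "
from p import *
for n in ('top','scene'):
    c=eyes.grab_frame(n)
    for r in models.spot_point(c,'lamp_post')[:2]: print(n,r['p'],at_z(c,r['point'][::-1],.066))"
```

```text
[ 0.641 -0.136  0.072] th 0.5466777496156536 n.err 0.0028502038967025884 q [-0.412 -0.204  1.895  0.355  0.935  0.38 ] 13.516489224040706 [-5.663  1.297  3.191] torque about n 0.10008232760854824 [0.272 0.893 0.371]
top 0.75 [ 0.739 -0.122  0.066]
scene 0.94 [ 0.743 -0.12   0.066]
```

{"op": "step_arm", "data": {"moves": [[[0.058,-0.107,-0.006],[0,0,0],5],[[0.062,-0.108,-0.002],[0,0,0],5],[[0.062,-0.108,-0.002],[0,0,0],5],[[0.062,-0.108,-0.002],[0,0,0],5],[[0,0,0],[0,0,0],5]]}}

```text
clock: 31.28
ee_pos: [0.6298, -0.0368, 0.0724]
orientation: [2.728, 0.906, 0.89]
ft_force: [25.4, 4.2, -14.1]
finger_gap: 0.158
grasp_force: 55.0
```

{"op": "step_arm", "data": {"moves": [[[0.006,0.004,0.005],[0,0,0],5],[[0.05,-0.086,-0.001],[0,0,0],5],[[0.051,-0.086,0],[0,0,0],5],[[0.051,-0.086,-0.001],[0,0,0],5],[[0.051,-0.086,0],[0,0,0],5],[[0,0,0],[0,0,0],5]]}}

```text
clock: 32.02
ee_pos: [0.6217, 0.0417, 0.0724]
orientation: [2.729, 0.907, 0.886]
ft_force: [8.4, 3.5, -5.1]
finger_gap: 0.155
grasp_force: 55.0
```

```bash
python3 st.py|tail -1; python3 -c "
from p import *
for n in ('top','scene'):
    c=eyes.grab_frame(n)
    for r in models.spot_point(c,'lamp_post')[:2]: print(n,r['p'],at_z(c,r['point'][::-1],.066))"
```

```text
[0.622 0.042 0.072] th 0.5461312847549985 n.err 0.0023710470544782577 q [-0.029 -0.344  2.01   0.096  0.87   0.861] 13.62527687930551 [ 8.408  3.483 -5.107] torque about n 0.00867311512959626 [ 0.377 -0.402  0.247]
top 0.9 [0.726 0.059 0.066]
scene 0.64 [0.72  0.062 0.066]
```

{"op": "step_arm", "data": {"moves": [[[0.015,-0.02,0.002],[0,0,0],5],[[0.013,-0.021,0],[0,0,0],5],[[0.013,-0.021,0],[0,0,0],5],[[0.013,-0.021,0],[0,0,0],5],[[0,0,0],[0,0,0],5]]}}

```text
clock: 32.85
ee_pos: [0.62, 0.06, 0.0724]
orientation: [2.729, 0.906, 0.882]
ft_force: [-6.1, 0.2, 3.6]
finger_gap: 0.16
grasp_force: 55.0
```

{"op": "step_arm", "data": {"moves": [[[0.005,-0.009,0],[0,0,0],5],[[0.005,-0.009,0],[0,0,0],5],[[0.005,-0.009,0],[0,0,0],5],[[0,0,0],[0,0,0],5]]}}

```text
clock: 33.35
ee_pos: [0.6193, 0.0658, 0.0724]
orientation: [2.728, 0.906, 0.882]
ft_force: [-4.8, -2.1, 3.8]
finger_gap: 0.157
grasp_force: 55.0
```

{"op": "step_arm", "data": {"moves": [[[0.005,-0.009,0],[0,0,0],5],[[0.005,-0.009,0],[0,0,0],5],[[0.005,-0.009,0],[0,0,0],5],[[0,0,0],[0,0,0],5]]}}

```text
clock: 33.85
ee_pos: [0.6192, 0.0671, 0.0725]
orientation: [2.722, 0.901, 0.878]
ft_force: [-2.8, -19.9, 2.4]
finger_gap: 0.156
grasp_force: 55.0
```

The carriage is hard against the end block: -20 N, with no further travel. I ease off slightly and turn the knob back.

{"op": "step_arm", "data": {"moves": [[[-0.008,0.012,0],[0,0,0.1],5],[[0,0,0],[0,0,0.2],5],[[0,0,0],[0,0,0.2],5],[[0,0,0],[0,0,0.2],5],[[0,0,0],[0,0,0.2],5],[[0,0,0],[0,0,0.2],5],[[0,0,0],[0,0,0.2],5],[[0,0,0],[0,0,0.2],5],[[0,0,0],[0,0,0.2],5],[[0,0,0],[0,0,0.2],5],[[0,0,0],[0,0,0.1],5],[[0,0,0],[0,0,0],5]]}}

```text
clock: 35.35
ee_pos: [0.6188, 0.0696, 0.0724]
orientation: [-2.78, 0.572, -0.854]
ft_force: [-4.8, 0.9, 2.9]
finger_gap: 0.156
grasp_force: 55.0
```

```bash
python3 st.py|tail -1
```

```text
[0.619 0.07  0.072] th -0.5009752922191782 n.err 0.0011378282830755528 q [ 0.039 -0.344  2.01   0.044  0.867  1.997] 13.700827006148325 [-4.848  0.901  2.873] torque about n -0.17102524812744416 [0.326 0.808 0.072]
```

{"op": "step_arm", "data": {"moves": [[[0,0,0],[0,0,0.08],5],[[0,0,0],[0,0,0.08],5],[[0,0,0],[0,0,0],5]]}}

```text
clock: 35.72
ee_pos: [0.619, 0.0692, 0.0724]
orientation: [-2.735, 0.682, -0.838]
ft_force: [-6.0, 1.3, 4.0]
finger_gap: 0.161
grasp_force: 55.0
```

```bash
python3 st.py|tail -1
```

```text
[0.619 0.069 0.072] th -0.5838610022129775 n.err 0.0005574577224103092 q [ 0.038 -0.344  2.01   0.044  0.866  2.08 ] 14.175266081029543 [-6.028  1.288  4.028] torque about n -0.0963946477878562 [0.353 0.779 0.18 ]
```

{"op": "step_arm", "data": {"moves": [[[0,0,0],[0,0,0],20],[[0,0,0],[0,0,0],35],[[0,0,0],[0,0,0],40],[[0,0,0],[0,0,0],40],[[0,0,-0.1],[0,0,0],40],[[0,0,-0.2],[0,0,0],40],[[0,0,-0.2],[0,0,0],40],[[0,0,-0.1],[0,0,0],40],[[0,0,0],[0,0,0],40]]}}

```text
clock: 36.85
ee_pos: [0.5511, 0.062, 0.173]
orientation: [-2.732, 0.683, -0.844]
ft_force: [0.2, -0.5, 0.5]
finger_gap: 0.457
grasp_force: 0.0
```

```bash
cat > v.py <<'E'
from p import *
W={n:eyes.grab_frame(n) for n in ('wrist','top','scene')}
s=manip.get_state();print(s['ee_pos'],s['q'],s['ft_force'])
f=W['wrist']['frame'];t=W['top']['frame']
cv2.imwrite('pics/end.png',np.hstack([cv2.resize(f[40:340,120:520],(400,300)),cv2.resize(t[120:345,145:445],(400,300))])[:,:,::-1])
for n in ('top','scene'):
    c=W[n]
    for r in models.spot_point(c,'lamp_post')[:1]: print(n,r['p'],at_z(c,r['point'][::-1],.066))
    for l,x,z in (('dish',(.4055,.3617,.085),.005),('tumbler',(.412,.257),.005)):
        m=mask(c,l,x[:2],.03)
        if m is not None: print(n,l,fit([(c,m)],M[l],x,z=z,sym=l=='tumbler'))
E
python3 v.py
```

```text
[0.55  0.062 0.169] [ 0.026 -0.613  2.023  0.043  1.123  2.081] [ 0.467 -0.214  0.246]
top 0.78 [0.718 0.079 0.066]
top dish (array([0.403, 0.361, 0.079]), np.float64(0.04510730504989624))
scene 0.7 [0.717 0.09  0.066]
scene dish (array([ 0.406,  0.365, -0.005]), np.float64(0.08080601692199707))
scene tumbler (array([0.413, 0.258]), np.float64(0.10884028673171997))
```

View pics/end.png

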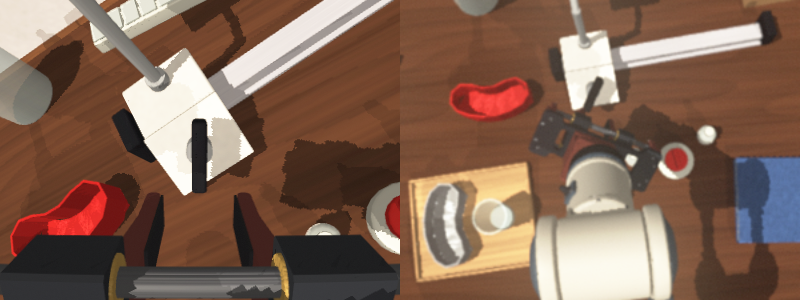

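The picture shows the carriage flush against the +y end block, at wrist crop (130,135). The bar at (200,155) is in line with the tool at about -0.58 rad. The dish and tumbler stand in the tray, and the bottles and timer have not moved. Handing in.

```bash
python3 -c "
from rig import manip
print(manip.hand_in())"
```

```text
the job is handed in; nothing more can be done
None
```

The job is handed in, with no verdict shown: tumbler and kidney dish stand in the tray, the lamp carriage is against the far (+y) end block, and its knob is turned back to about -0.58 rad by the camera check.

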